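# Find the spice mill whose bearing drags and set it aside

### The job

One of the three hand mills in the rack has a crank bearing that drags. With the mills standing in the rack, swing each crank slowly about a quarter turn by its knob without forcing it, feel which one is stiff, and leave the cranks turned; then lift the stiff mill out and stand it upright in the middle of the wooden trivet, gently, ready for cleaning. Leave the two good mills in the rack and everything else where it is.

Things in the scene. Friction and masses are not known exactly. Their poses are not given: they have to be found in the camera images.
- mill_a_centre (a point): One of three like hand spice mills in the rack, in unknown order; point at its middle, 60 mm above its foot, z up, x and y square to its sides. Flat-sided steel body 46 x 46 mm, 120 mm tall; on it a bearing boss 28 mm across to 126 mm height, the crank arm (12 mm wide) at 129 to 134 mm, then the knob. 0.5 kg (varies). One of the three drags; which one must be felt.
- knob_a_mid (a point): Middle of the round knob on the crank of mill a: 19 mm across, 30 mm tall, free to turn on its upright pin, 149.5 mm above the mill's foot, 50 mm from its axis. The crank swings round the axis either way without stops and stays where it is left. A good crank takes about 0.3 N at the knob, the dragging one 4 to 6 N swung slowly, more if fast.
- mill_b_centre (a point): One of three like hand spice mills in the rack, in unknown order; point at its middle, 60 mm above its foot, z up, x and y square to its sides. Flat-sided steel body 46 x 46 mm, 120 mm tall; on it a bearing boss 28 mm across to 126 mm height, the crank arm (12 mm wide) at 129 to 134 mm, then the knob. 0.5 kg (varies). One of the three drags; which one must be felt.
- knob_b_mid (a point): Middle of the round knob on the crank of mill b: 19 mm across, 30 mm tall, free to turn on its upright pin, 149.5 mm above the mill's foot, 50 mm from its axis. The crank swings round the axis either way without stops and stays where it is left. A good crank takes about 0.3 N at the knob, the dragging one 4 to 6 N swung slowly, more if fast.
- mill_c_centre (a point): One of three like hand spice mills in the rack, in unknown order; point at its middle, 60 mm above its foot, z up, x and y square to its sides. Flat-sided steel body 46 x 46 mm, 120 mm tall; on it a bearing boss 28 mm across to 126 mm height, the crank arm (12 mm wide) at 129 to 134 mm, then the knob. 0.5 kg (varies). One of the three drags; which one must be felt.
- knob_c_mid (a point): Middle of the round knob on the crank of mill c: 19 mm across, 30 mm tall, free to turn on its upright pin, 149.5 mm above the mill's foot, 50 mm from its axis. The crank swings round the axis either way without stops and stays where it is left. A good crank takes about 0.3 N at the knob, the dragging one 4 to 6 N swung slowly, more if fast.
- rack: Beech rack, 65 x 335 mm, 60 mm tall, fixed to the counter; origin at the centre of its underside, long side along its y. Three square wells in a row along y at -130, 0 and +130 mm, each 49 x 49 mm and open above, with walls 8 mm thick; their floors are 8 mm above the counter. Each holds one mill with 1.5 mm of play all round and its sides square to the rack.
- trivet_top (a point): Square slatted wooden trivet, 150 x 150 mm, 16 mm thick, loose on the counter; this point is the centre of its top face, z up, slats along its x.
- jar_centre (a point): Glass jar with a steel lid, 72 mm across, 116 mm tall, standing on the counter; this point is its middle. Not to be disturbed.
- spoons: Red measuring spoon set lying flat, fanned over about 120 x 140 mm and 13 mm high; origin under the ring that joins the handles, the spoons point along its +x. Not to be disturbed.
- pot_grip: Mitt-shaped hard rubber pot grip lying flat, about 133 x 115 mm, 34 mm high; origin under its middle. Not to be disturbed.

How it is judged:
On the way:
1. all three cranks have been swung, each knob more than 40 mm (about 47 degrees) from where it started, with all the mills still in the rack (distance of each of knob_a_mid, knob_b_mid, knob_c_mid from where it was at the start of the episode above 0.04 m and distance of each of mill_a_centre, mill_b_centre, mill_c_centre from where it was at the start of the episode below 0.02 m), for 0.1 s.
At the end, for the whole second after the job is handed in: The dragging mill stands upright (within 4.5 degrees) on the trivet, its axis within 45 mm of the trivet's centre and its foot on the slats, at rest and released; the other two mills are upright in their wells, within 20 mm of their start (horizontal distance between stiff_mill and trivet_top below 0.045 m and z of stiff_mill in the frame of trivet_top between 0.055 and 0.065 m and angle between stiff_mill's own z axis and vertical below 0.08 rad and angle between trivet_top's own z axis and vertical below 0.05 rad and distance of each of good_mill_1, good_mill_2 from where it was at the start of the episode below 0.02 m and angle between each of good_mill_1, good_mill_2's own z axis and vertical below 0.1 rad and linear speed of each of mill_a, mill_b, mill_c below 0.02 m/s); the robot touches nothing.
It fails at once if the jar, the spoons or the pot grip is shifted by more than 20 mm, or the trivet by more than 30 mm (distance of any of jar_centre, spoons, pot_grip from where it was at the start of the episode above 0.02 m or distance of trivet_top from where it was at the start of the episode above 0.03 m).
It fails at once if a mill that runs freely is taken out of the rack (distance of any of good_mill_1, good_mill_2 from where it was at the start of the episode above 0.04 m).
It fails at once if a mill is forced: it bears on the rack with more than 50 N in all (about 10 N at the knob) (contact force between rack and mill_a above 50 N or contact force between rack and mill_b above 50 N or contact force between rack and mill_c above 50 N).
It fails at once if a mill is dropped or banged down: faster than 0.3 m/s with its foot within 25 mm above the trivet, or more than 80 N on it ((horizontal distance between mill_a_centre and trivet_top below 0.1 m and z of mill_a_centre in the frame of trivet_top below 0.085 m and linear speed of mill_a above 0.3 m/s) or (horizontal distance between mill_b_centre and trivet_top below 0.1 m and z of mill_b_centre in the frame of trivet_top below 0.085 m and linear speed of mill_b above 0.3 m/s) or (horizontal distance between mill_c_centre and trivet_top below 0.1 m and z of mill_c_centre in the frame of trivet_top below 0.085 m and linear speed of mill_c above 0.3 m/s) or contact force between any of mill_a, mill_b, mill_c and trivet above 80 N).
It also fails if it takes over 69 s, if anything falls off the work surface, if the arm or the gripper's body presses on something with over 40 N, if the wrist force passes 120 N, or if a joint passes its speed limit or range.

### The arm

A 6-joint arm with a two-finger parallel gripper is mounted at the origin on the work surface. World frame = base frame: x ahead of the robot, y to its left, z up, the work surface at z = 0. Lengths are in m, angles in rad, forces in N, time in s.
With the tool pointing down it reaches from about 0.35 to 0.85 m from the base axis. Payload 8.1 kg.
Tool frame: the origin (TCP) lies between the finger pads; the fingertips stand 11 mm ahead of it and the grasp point (between the pads) lies 8 mm behind it; y points along the fingers, x is the direction in which the jaws open and shut, and the axes are right-handed (so a half turn about y gives the same grasp; the last joint's range is limited). The gripper opens to 93 mm and grips with 3 to 60 N. Pads are 15 mm wide; open, the fingers measure 128 mm over their backs; the gripper's body (75 mm by 188 mm) begins 65 mm behind the grasp point.
Start: joints at [-1.397, 0.13, 1.488, -0, 1.523, -0.085], TCP at [0.154, -0.58, 0.23] pointing down, gripper open.
Joint ranges: [-2.96, 2.96], [-0.89, 2.26], [0.02, 2.5], [-1.34, 4.48], [0, 2.73], [-2.66, 2.66]. Speed limits (rad/s): [2.39, 2.39, 2.79, 3.14, 3.14, 3.14].

### API

Orientations are given as a rotation vector (axis times angle).
In Python, from plant import readout, optics, robot gives the robot as it stands.
- The arm moves only by the shell command python3 -m creep 'ROWS' [FORCE]. ROWS is JSON, a list that holds one entry, the list of rows, each a list of 7 numbers: the closure, from 0 (fully open) to 1 (shut), then the shift along the tool's x, y, z in cm, then the turn, a rotation vector about the tool's x, y, z in degrees. In form: [[[grip, x, y, z, wx, wy, wz], ...]]. A call has exactly 8 rows; each row shifts and turns the pose as measured when the row begins, along the tool's axes as they then stand; what a row does not reach is not made up. A row lasts 1/10 s, in which the tool goes at most 50 mm and 8.59 degrees, less where a joint would pass 70% of its speed; a pose out of reach is approached as far as the arm can. A call is refused whole if a number of a shift passes 5 or a number of a turn 8.59, either way. A call with a gripper value outside its range is refused whole. The fingers move at their own pace and stop on an object; FORCE is the grip in N (left out, the last holds). Time passes only in rows, so rows that do not move let the fingers close, or fill a call up. It gives the time, the measured TCP pose, the force and the opening at its end, in the units of the state.
- readout.read_state(): the state, without advancing time (a new reading comes with each control period).
- optics.read_camera(name): name is "scene" or "top" or "wrist"; returns a dict with "frame" (384x512x3 uint8, red, green, blue), "depth" (384x512 float32, m along the optical axis (not along the pixel's ray), 0 where there is no reading), "intrinsics" (3x3 intrinsics, pixels), "R" (3x3) and "t" (3): a world point X has camera coordinates R X + t. Camera axes: x right, y down, z forward; pixel columns grow to the right and rows downward; lengths in m; the calibration is good to about 2 mm. A picture is of the moment at which its call begins.
- robot.close_job(): hands the job in, once; it reports no verdict.
The state is a dict: "t": time; "q": joint angles; "dq": joint speeds; "joint_torque": joint torques, N m; "tool_pos": TCP position; "orientation": TCP orientation; "force": force on the tool from outside, world axes, zero at the start; "wrist_torque": the same for the moment, N m; "opening": finger opening in m.
Only numpy, scipy, OpenCV 4.12 (cv2) and the standard library are available. Lean on these libraries where they do the work, as an engineer would, in place of code of your own. Each camera call takes 0.05 s, during which the arm holds its last target. There are 200 camera calls.

## Working session

There is one attempt and no reset: what is moved stays moved. The work goes in short steps, Python scripts to look and compute and a shell command to move; the robot and the scene stay as the last step left them, time stands still between calls to the robot, and variables do not carry over. Pictures are saved under pics/ and viewed, about 8 in all and at most 12, crops included, and the job is handed in when it is done.

```bash
ls; mkdir -p pics; cat > h.py <<'E'
import numpy as np,cv2
from plant import readout,optics,robot
from scipy.spatial.transform import Rotation as Rn
def snap(n,f):
    d=optics.read_camera(n); np.savez('pics/'+f+'.npz',**d); cv2.imwrite('pics/'+f+'.png',d['frame'][:,:,::-1]); return d
def cloud(d):
    K=d['intrinsics'];v,u=np.mgrid[0:384,0:512];z=d['depth']
    c=np.stack([(u-K[0,2])/K[0,0]*z,(v-K[1,2])/K[1,1]*z,z],-1)
    return (c-d['t'])@d['R']
E
python3 - <<'E'
from h import *
a=snap('top','top0');b=snap('scene','sc0')
cv2.imwrite('pics/both.png',cv2.resize(np.vstack([a['frame'],b['frame']])[:,:,::-1],(512,600) if 0 else (600,900))[:, :])
for d in(a,b):print(d['intrinsics'],d['R'],d['t'])
s=readout.read_state();print(s)
E
```

```text
pics
[[497.66642923   0.         253.25972387]
 [  0.         497.66642923 194.89506484]
 [  0.           0.           1.        ]] [[ 0.00323385 -0.9999359  -0.01085106]
 [-0.99687589 -0.00236722 -0.07894838]
 [ 0.07891763  0.01107246 -0.99681965]] [0.05054817 0.56561142 1.39325959]
[[445.35075186   0.         251.90224462]
 [  0.         445.35075186 191.23725871]
 [  0.           0.           1.        ]] [[-0.62264591  0.78248395 -0.00556247]
 [ 0.6616349   0.52266071 -0.53764769]
 [-0.4177934  -0.33844446 -0.84315125]] [ 0.31027828 -0.33735826  1.69566819]
{'t': 0.1, 'q': array([-1.39740778e+00,  1.31079528e-01,  1.48914237e+00, -1.23912418e-05,
        1.52299047e+00, -8.53832274e-02]), 'dq': array([-0.0004366 , -0.00092958, -0.00127448,  0.00042016, -0.00056069,
        0.0007576 ]), 'joint_torque': array([ 5.32853464e-04, -5.61340213e+01, -4.93095911e+01,  7.70772435e-02,
        2.90723308e-02, -4.09597305e-05]), 'tool_pos': array([ 0.15347989, -0.57954152,  0.22871136]), 'orientation': array([-1.31944724,  1.01732171, -1.01531738]), 'force': array([-0.18419864,  0.23096096, -0.18154136]), 'wrist_torque': array([0.00449114, 0.01314383, 0.00233894]), 'opening': 0.0929697966868274}
```

View pics/top0.png

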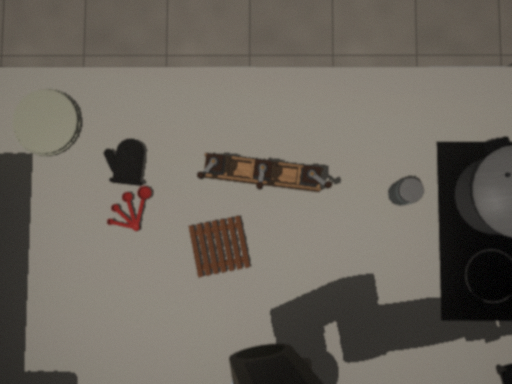

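View pics/sc0.png

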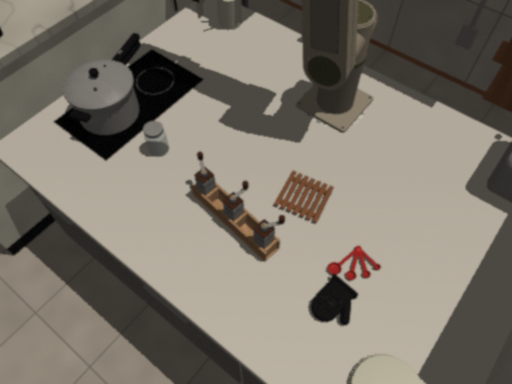

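The top view shows the rack around (265,172), the mills near (215,163), (262,172) and (318,177), the trivet at (220,246), the jar at (407,190), and the spoons and mitt at (130,190). In the scene view the three knobs are at (200,156), (245,185) and (281,219). Next I'll enlarge the rack and extract points from depth.

```bash
python3 - <<'E'
from h import *
d=dict(np.load('pics/top0.npz'));P=cloud(d)
im=d['frame'][140:290,180:360]
im=np.clip(im.astype(float)*1.6,0,255).astype(np.uint8)
cv2.imwrite('pics/crop.png',cv2.resize(im[:,:,::-1],None,fx=4.2,fy=4,interpolation=cv2.INTER_CUBIC)[:600])
Z=P[...,2]
reg=np.zeros_like(Z,bool);reg[140:210,185:350]=1
for lo,hi in((.045,.07),(.118,.137),(.137,.2)):
    m=(Z>lo)&(Z<hi)&reg
    n,l,st,c=cv2.connectedComponentsWithStats(m.astype(np.uint8))
    print(lo,hi)
    for i in range(1,n):
        if st[i,4]>6:
            q=P[l==i];print(st[i],c[i].round(1),q.mean(0).round(4),np.median(q[:,2]).round(4))
s=readout.read_state();print(Rn.from_rotvec(s['orientation']).as_matrix().round(3))
m=(Z>.008)&(Z<.03);m[:205]=0;m[285:]=0;m[:,:180]=0;m[:,260:]=0
q=P[m];print('triv',m.sum(),q.mean(0),cv2.minAreaRect((q[:,:2]*1000).astype(np.float32)))
m=(Z>.045)&(Z<.068)&reg;q=P[m];print('rack',cv2.minAreaRect((q[:,:2]*1000).astype(np.float32)),np.median(q[:,2]))
E
```

```text
0.045 0.07
[205 152   2   4   7] [205.4 153.3] [0.6788 0.1857 0.0595] 0.0612
[205 155  54  28 420] [234.6 169.7] [0.633  0.1039 0.0587] 0.0591
[263 161  58  30 454] [290.  177.1] [ 0.6124 -0.05    0.0591] 0.0595
[321 167   3   6  12] [321.8 168.8] [ 0.6356 -0.138   0.0618] 0.0614
0.118 0.137
[205 152  19  20 223] [214.9 160.9] [0.6472 0.1527 0.1286] 0.1282
[253 159  19  19 228] [262.5 167. ] [0.631  0.0268 0.1287] 0.1285
[302 165  19  19 230] [310.3 173.6] [ 0.6137 -0.0994  0.1288] 0.1286
0.137 0.2
[197 157  21  22 144] [206.7 168.2] [0.6247 0.1719 0.1517] 0.1449
[256 164  11  25 135] [260.9 176. ] [0.6045 0.0309 0.1523] 0.1455
[308 169  25  19 152] [319.8 178.6] [ 0.5982 -0.1213  0.151 ] 0.1444
[[ 0.256 -0.     0.967]
 [-0.967  0.002  0.256]
 [-0.002 -1.     0.   ]]
triv 2087 [0.4213239  0.14925988 0.01582775] ((436.6864929199219, 133.52044677734375), (201.83848571777344, 198.190673828125), 5.995280742645264)
rack ((629.6673583984375, 26.121139526367188), (332.19744873046875, 65.80046844482422), 82.85966491699219) 0.05928501064411908
```

View pics/crop.png

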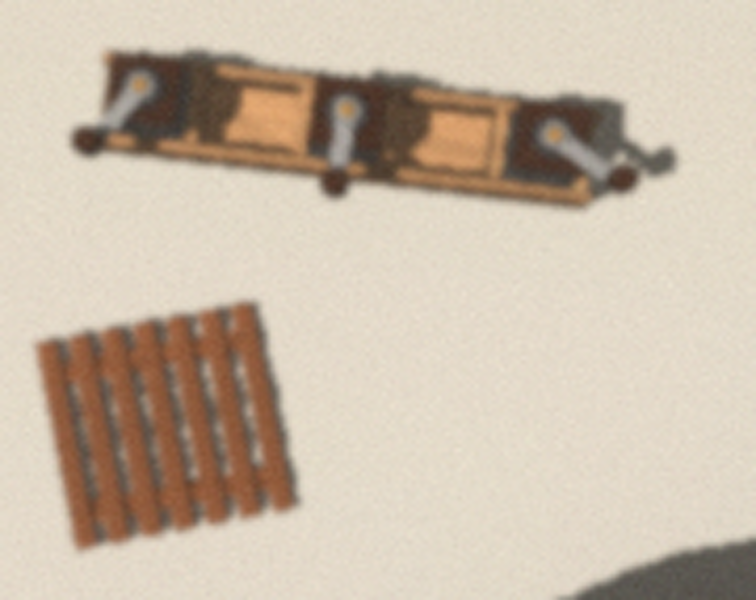

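The enlarged crop shows the knobs at (88,140), (335,183) and (622,178), the pivots at (140,84), (345,108) and (553,132), and the trivet corners at (38,343), (255,302), (298,503) and (80,548). I'll turn these into world positions.

```bash
python3 - <<'E'
from h import *
d=dict(np.load('pics/top0.npz'));K=d['intrinsics']
def pt(u,v,z):
    u=180+u/4.2;v=140+v/4
    r=d['R'].T@np.linalg.inv(K)@[u,v,1];c=-d['R'].T@d['t'];return c+r*(z-c[2])/r[2]
kn=[pt(88,140,.172),pt(335,183,.172),pt(622,178,.172)];pv=[pt(140,84,.142),pt(345,108,.142),pt(553,132,.142)]
for k,p in zip(kn,pv):
    e=(k-p)[:2];print(k.round(4),p.round(4),np.linalg.norm(e).round(4),np.degrees(np.arctan2(e[1],e[0])).round(1))
t=[pt(*c,.016) for c in((38,343),(255,302),(298,503),(80,548))];print(np.round(t,4),np.mean(t,0).round(4),[np.linalg.norm(t[i]-t[i-1]).round(4) for i in range(4)])
P=cloud(d);Z=P[...,2]
for lo,c in((.158,'knobtop'),):
    m=(Z>lo)&(Z<.18);m[:140]=0;m[210:]=0;m[:,:185]=0;m[:,350:]=0
    n,l,st,ce=cv2.connectedComponentsWithStats(m.astype(np.uint8))
    for i in range(1,n):
        q=P[l==i];print(st[i,4],((q.min(0)+q.max(0))/2).round(4),q.mean(0).round(4))
E
```

```text
[0.6043 0.1843 0.172 ] [0.6449 0.1557 0.142 ] 0.0496 144.9
[0.5771 0.034  0.172 ] [0.6293 0.0278 0.142 ] 0.0526 173.3
[ 0.5806 -0.1398  0.172 ] [ 0.6137 -0.1015  0.142 ] 0.0507 -130.8
[[0.4774 0.2348 0.016 ]
 [0.507  0.0878 0.016 ]
 [0.3651 0.0581 0.016 ]
 [0.333  0.2046 0.016 ]] [0.4206 0.1463 0.016 ] [np.float64(0.1476), np.float64(0.15), np.float64(0.145), np.float64(0.15)]
45 [0.6066 0.1864 0.1687] [0.606  0.1862 0.1704]
46 [0.581  0.0347 0.1714] [0.58   0.0347 0.1703]
47 [ 0.5838 -0.1414  0.1675] [ 0.5826 -0.1403  0.1697]
```

```bash
cat >> h.py <<'E'
def st():
    s=readout.read_state();R=Rn.from_rotvec(s['orientation']).as_matrix()
    print('t %.2f pos %s yaw %.1f down %s F %s open %.4f'%(s['t'],s['tool_pos'].round(4),np.degrees(np.arctan2(R[1,0],R[0,0])),R[:,1].round(3),s['force'].round(2),s['opening']));return s,R
def go(p,yaw,n):
    """print n rows' shifts (cm, tool axes) and turn to reach p, yaw(deg) evenly"""
    s,R=st();d=(np.array(p)-s['tool_pos'])*100/n
    y0=np.degrees(np.arctan2(R[1,0],R[0,0]));w=(yaw-y0+180)%360-180
    D=np.array([[np.cos(np.radians(yaw)),0,-np.sin(np.radians(yaw))],[np.sin(np.radians(yaw)),0,np.cos(np.radians(yaw))],[0,-1,0]])
    D[:,2]=np.cross(D[:,0],D[:,1])
    rv=Rn.from_matrix(R.T@D).as_rotvec(degrees=True)/n
    for i in range(n): print(*(R.T@d).round(2),'turn',rv.round(2)); R=R@Rn.from_rotvec(rv,degrees=True).as_matrix()
E
python3 - <<'E'
from h import *
go([.572,-.140,.23],-4.5,16)
E
```

```text
t 0.10 pos [ 0.1535 -0.5795  0.2287] yaw -75.2 down [-0.     0.002 -1.   ] F [-0.18  0.23 -0.18] open 0.0930
-1.99 -0.0 3.23 turn [-0.   -4.42 -0.  ]
-1.73 -0.0 3.38 turn [-0.   -4.42 -0.  ]
-1.47 -0.01 3.5 turn [-0.   -4.42 -0.  ]
-1.19 -0.01 3.6 turn [-0.   -4.42 -0.  ]
-0.91 -0.01 3.68 turn [-0.   -4.42 -0.  ]
-0.63 -0.01 3.74 turn [-0.   -4.42 -0.  ]
-0.34 -0.01 3.78 turn [-0.   -4.42 -0.  ]
-0.04 -0.01 3.79 turn [-0.   -4.42 -0.  ]
0.25 -0.01 3.79 turn [-0.   -4.42 -0.  ]
0.54 -0.01 3.75 turn [-0.   -4.42 -0.  ]
0.83 -0.01 3.7 turn [-0.   -4.42 -0.  ]
1.11 -0.01 3.63 turn [-0.   -4.42 -0.  ]
1.39 -0.01 3.53 turn [-0.   -4.42 -0.  ]
1.65 -0.01 3.41 turn [-0.   -4.42 -0.  ]
1.91 -0.01 3.28 turn [-0.   -4.42 -0.  ]
2.16 -0.01 3.12 turn [-0.   -4.42 -0.  ]
```

```bash
python3 -m creep '[[[0.65,-2,0,3.2,0,-4.4,0],[0.65,-1.7,0,3.4,0,-4.4,0],[0.65,-1.5,0,3.5,0,-4.4,0],[0.65,-1.2,0,3.6,0,-4.4,0],[0.65,-0.9,0,3.7,0,-4.4,0],[0.65,-0.6,0,3.7,0,-4.4,0],[0.65,-0.3,0,3.8,0,-4.4,0],[0.65,0,0,3.8,0,-4.4,0]]]' 10
python3 - <<'E'
from h import *
go([.572,-.140,.23],-4.5,8)
E
```

```text
t: 0.9
tool_pos: [0.3642, -0.3522, 0.2243]
orientation: [-1.498, 0.539, -0.529]
force: [0.8, -0.2, 0.1]
opening: 0.0346
t 0.90 pos [ 0.3642 -0.3522  0.2243] yaw -39.1 down [-0.004  0.008 -1.   ] F [ 0.83 -0.18  0.09] open 0.0346
0.34 -0.06 3.7 turn [-0.04 -4.33 -0.05]
0.62 -0.06 3.66 turn [-0.04 -4.33 -0.05]
0.89 -0.07 3.6 turn [-0.04 -4.33 -0.05]
1.16 -0.07 3.53 turn [-0.04 -4.33 -0.05]
1.43 -0.07 3.43 turn [-0.04 -4.33 -0.05]
1.68 -0.07 3.31 turn [-0.04 -4.33 -0.05]
1.93 -0.07 3.17 turn [-0.04 -4.33 -0.05]
2.16 -0.07 3.02 turn [-0.04 -4.33 -0.05]
```

```bash
python3 -m creep '[[[0.65,0.3,0,3.7,0,-4.3,0],[0.65,0.6,-0.1,3.7,0,-4.3,0],[0.65,0.9,-0.1,3.6,0,-4.3,0],[0.65,1.2,-0.1,3.5,0,-4.3,0],[0.65,1.4,-0.1,3.4,0,-4.3,0],[0.65,1.7,-0.1,3.3,0,-4.3,0],[0.65,1.9,-0.1,3.2,0,-4.3,0],[0.65,2.2,0,3,0,-4.3,0]]]'
python3 - <<'E'
from h import *
d=snap('top','t1');snap('wrist','w1')
go([.582,-.140,.23],-4.5,8)
im=np.clip(np.hstack([d['frame'][130:290,180:380],optics.np.load('pics/w1.npz')['frame'][::2,::2][:160,:200] if 0 else d['frame'][130:290,180:380]])*1.5,0,255)
E
```

```text
t: 1.7
tool_pos: [0.5755, -0.1262, 0.2279]
orientation: [-1.561, 0.051, -0.038]
force: [0.2, -0.8, 0.5]
opening: 0.0323
t 1.80 pos [ 0.5766 -0.1239  0.2273] yaw -3.1 down [-0.008  0.011 -1.   ] F [-0.89 -0.82 -0.28] open 0.0324
0.08 -0.04 -0.2 turn [-0.08  0.18 -0.07]
0.08 -0.04 -0.2 turn [-0.08  0.18 -0.07]
0.08 -0.04 -0.2 turn [-0.08  0.18 -0.07]
0.08 -0.04 -0.2 turn [-0.08  0.18 -0.07]
0.08 -0.04 -0.2 turn [-0.08  0.18 -0.07]
0.08 -0.04 -0.2 turn [-0.08  0.18 -0.07]
0.08 -0.03 -0.2 turn [-0.08  0.18 -0.07]
0.08 -0.03 -0.2 turn [-0.08  0.18 -0.07]
```

View pics/w1.png

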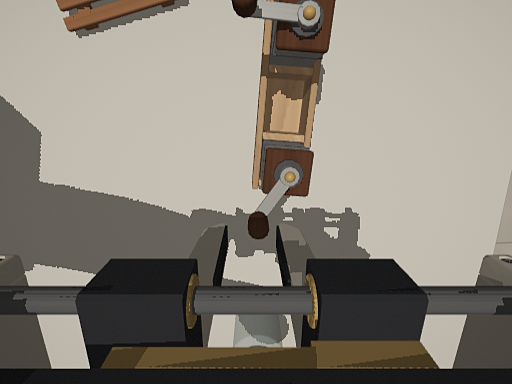

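The wrist view shows the right knob centred between the fingers at about (258,222), its pivot at (289,176), and the middle mill's knob at (245,5) and pivot at (309,12). I'll check the knob position from this nearer view.

```bash
python3 - <<'E'
from h import *
d=dict(np.load('pics/w1.npz'));K=d['intrinsics'];P=cloud(d)
def pt(u,v,z):
    r=d['R'].T@np.linalg.inv(K)@[u,v,1];c=-d['R'].T@d['t'];return (c+r*(z-c[2])/r[2]).round(4)
print('knob top',pt(258,220,.172),P[218,258],'pivotR',pt(289,176,.142),P[176,289],'pivM',pt(309,12,.142),P[12,309])
Z=P[...,2];m=(Z>.16)&(Z<.185);m[:190]=0;m[250:]=0;m[:,:225]=0;m[:,285:]=0;q=P[m];print(m.sum(),q.min(0),q.max(0),q.mean(0))
E
```

```text
knob top [ 0.5835 -0.1288  0.172 ] [ 0.58358649 -0.12863695  0.16778375] pivotR [ 0.6137 -0.099   0.142 ] [ 0.61259159 -0.09690034  0.15098267] pivM [0.6306 0.0316 0.142 ] [0.62918507 0.02933773 0.14942976]
408 [ 0.57446742 -0.14602362  0.16005871] [ 0.59228419 -0.12849745  0.17553674] [ 0.58322081 -0.13536865  0.17107445]
```

```bash
python3 -m creep '[[[0.65,0.4,0,-0.7,0,0,0],[0.65,0.3,0,-0.7,0,0,0],[0.65,0,1.2,0,0,0,0],[0.65,0,1.3,0,0,0,0],[0.65,0,1.3,0,0,0,0],[0.65,0,1.3,0,0,0,0],[0.65,0,1.0,0,0,0,0],[0.65,0,0.3,0,0,0,0]]]'
python3 - <<'E'
from h import *
go([.61,-.150,.163],-4.5,11)
E
```

```text
t: 2.6
tool_pos: [0.5789, -0.1419, 0.1547]
orientation: [-1.559, 0.058, -0.036]
force: [-0.1, 0.2, 1.0]
opening: 0.0327
t 2.60 pos [ 0.5789 -0.1419  0.1547] yaw -3.4 down [-0.013  0.012 -1.   ] F [-0.06  0.24  0.98] open 0.0327
0.29 -0.08 -0.06 turn [-0.06  0.1  -0.07]
0.29 -0.08 -0.06 turn [-0.06  0.1  -0.07]
0.29 -0.08 -0.06 turn [-0.06  0.1  -0.07]
0.29 -0.08 -0.05 turn [-0.06  0.1  -0.07]
0.29 -0.08 -0.05 turn [-0.06  0.1  -0.07]
0.29 -0.08 -0.05 turn [-0.06  0.1  -0.07]
0.29 -0.08 -0.05 turn [-0.06  0.1  -0.07]
0.29 -0.08 -0.05 turn [-0.06  0.1  -0.07]
0.29 -0.08 -0.05 turn [-0.06  0.1  -0.07]
0.29 -0.08 -0.05 turn [-0.06  0.1  -0.07]
0.29 -0.08 -0.05 turn [-0.06  0.1  -0.07]
```

```bash
python3 -m creep '[[[0.65,0.1,-0.5,0,-0.4,0,-0.4],[0.65,0.3,-0.2,0,-0.4,0,-0.4],[0.65,0.3,0,-0.1,0,0,0],[0.65,0.3,0,-0.1,0,0,0],[0.65,0.3,0,-0.1,0,0,0],[0.65,0.3,0,-0.1,0,0,0],[0.65,0.3,0,-0.1,0,0,0],[0.65,0.3,0,-0.1,0,0,0]]]'
python3 - <<'E'
from h import *
go([.61,-.150,.163],-4.5,5)
E
```

```text
t: 3.4
tool_pos: [0.6034, -0.1497, 0.1642]
orientation: [-1.575, 0.044, -0.05]
force: [-0.0, -0.1, 0.5]
opening: 0.0323
t 3.40 pos [ 0.6034 -0.1497  0.1642] yaw -3.4 down [ 0.004 -0.005 -1.   ] F [-0.01 -0.1   0.48] open 0.0323
0.13 0.02 0.0 turn [0.06 0.22 0.04]
0.13 0.02 0.0 turn [0.06 0.22 0.04]
0.13 0.02 0.0 turn [0.06 0.22 0.04]
0.13 0.02 0.0 turn [0.06 0.22 0.04]
0.13 0.02 0.0 turn [0.06 0.22 0.04]
```

```bash
python3 -m creep '[[[0.65,0.3,0,0,0,0,0],[0.65,0.3,0,0,0,0,0],[0.65,0.3,0,0,0,0,0],[0.65,0.3,0,0,0,0,0],[0.65,0.3,0,0.1,0,0,0],[0.65,0.3,0,0,0,0,0],[0.65,0.3,0,0.1,0,0,0],[0.65,0.3,0,0,0,0,0]]]'; python3 -m creep '[[[0.65,0.3,0,0.1,0,0,0],[0.65,0.3,0,0.1,0,0,0],[0.65,0.3,0,0.1,0,0,0],[0.65,0.3,0,0.1,0,0,0],[0.65,0.3,0,0.1,0,0,0],[0.65,0.3,0,0.1,0,0,0],[0.65,0.3,0,0.1,0,0,0],[0.65,0.3,0,0.1,0,0,0]]]'
python3 - <<'E'
from h import *
snap('wrist','w2')
st()
E
```

```text
t: 4.2
tool_pos: [0.6297, -0.1492, 0.1641]
orientation: [-1.575, 0.044, -0.049]
force: [-0.5, 0.1, -0.4]
opening: 0.0326
t: 5.0
tool_pos: [0.6563, -0.1419, 0.1641]
orientation: [-1.575, 0.044, -0.049]
force: [-1.7, -0.6, 0.5]
opening: 0.0324
t 5.05 pos [ 0.6566 -0.1418  0.1641] yaw -3.4 down [ 0.003 -0.005 -1.   ] F [-1.    0.25 -0.19] open 0.0326
```

View pics/w2.png

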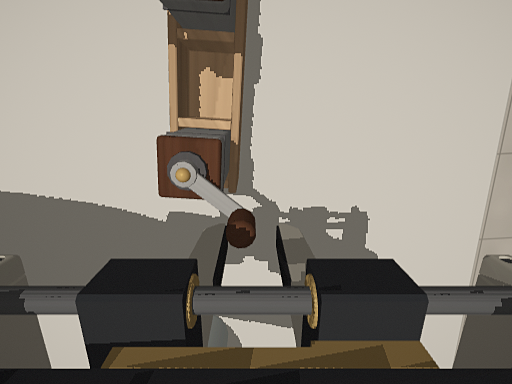

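The wrist view shows the right crank swung to lower right, its knob at (240,228) held by the left finger and its pivot at (182,174). The force stayed at about 1 N, within noise, so this mill runs freely. Middle mill next.

```bash
python3 -m creep '[[[0.65,-0.3,0,0,0,0,0],[0.65,0,-1.6,0,0,0,0],[0.65,0,-1.7,0,0,0,0],[0.65,0,-1.7,0,0,0,0],[0.65,-1.5,-1.5,3,0,-5.5,0],[0.65,-1.5,0,3,0,-5.5,0],[0.65,-1,0,3,0,-5.5,0],[0.65,0,0,3,0,-5.5,0]]]'
python3 - <<'E'
from h import *
go([.580,.036,.23],43,8)
E
```

```text
t: 5.85
tool_pos: [0.6039, -0.0249, 0.2423]
orientation: [-1.565, -0.269, 0.25]
force: [0.4, 0.4, -0.0]
opening: 0.0329
t 5.85 pos [ 0.6039 -0.0249  0.2423] yaw 18.9 down [ 0.014 -0.007 -1.   ] F [ 0.36  0.44 -0.01] open 0.0329
-0.04 0.14 0.82 turn [ 0.1  -3.01  0.06]
0.01 0.15 0.82 turn [ 0.1  -3.01  0.06]
0.05 0.15 0.82 turn [ 0.1  -3.01  0.06]
0.09 0.15 0.81 turn [ 0.1  -3.01  0.06]
0.13 0.15 0.81 turn [ 0.1  -3.01  0.06]
0.18 0.15 0.8 turn [ 0.1  -3.01  0.06]
0.22 0.15 0.79 turn [ 0.1  -3.01  0.06]
0.26 0.15 0.78 turn [ 0.1  -3.01  0.06]
```

```bash
python3 -m creep '[[[0.65,-0.1,0,1,0.2,-3.7,0.1],[0.65,0,0,1,0.2,-3.7,0.1],[0.65,0.1,0.2,1,0.2,-3.7,0.1],[0.65,0.2,0.2,1,0.2,-3.7,0.1],[0.65,0.2,0.2,1,0,-3.7,0],[0.65,0.2,0.2,1,0,-3.7,0],[0.65,0.2,0.2,0.4,0,-1.8,0],[0.65,0,0,0,0,0,0]]]'
python3 - <<'E'
from h import *
d=snap('wrist','w3');P=cloud(d);st()
Z=P[...,2];m=((Z>.16)&(Z<.185)&(abs(P[...,0]-.58)<.03)&(abs(P[...,1]-.035)<.03)).astype(np.uint8);m[262:]=0
n,l,s,c=cv2.connectedComponentsWithStats(m)
for i in range(1,n):
    q=P[l==i]
    if len(q)>100:print(s[i],c[i],q.min(0),q.max(0),q.mean(0))
E
```

```text
t: 6.65
tool_pos: [0.5809, 0.0415, 0.2512]
orientation: [-1.491, -0.623, 0.589]
force: [0.3, -0.2, 0.1]
opening: 0.033
t 6.70 pos [0.5811 0.0412 0.2515] yaw 44.3 down [ 0.023  0.002 -1.   ] F [0.29 0.67 1.53] open 0.0322
[236 190  21  22 347] [246.0259366  200.16138329] [0.57094347 0.02926435 0.16021451] [0.58894301 0.04749458 0.17556029] [0.57868963 0.0397411  0.17131045]
```

```bash
python3 -m creep '[[[0.65,-0.1,1,-0.2,0.5,0,0.4],[0.65,0,1.4,-0.1,0.5,0,0.4],[0.65,0,1.4,0,0,0,0],[0.65,0,1.4,0,0,0,0],[0.65,0,1.2,0,0,0,0],[0.65,0,1.0,0,0,0,0],[0.65,0,0.6,0,0,0,0],[0.65,0,0,0,0,0,0]]]'
python3 - <<'E'
from h import *
go([.596,.0646,.164],43,10)
E
```

```text
t: 7.5
tool_pos: [0.5818, 0.0366, 0.1618]
orientation: [-1.48, -0.596, 0.602]
force: [-0.2, -0.2, -0.7]
opening: 0.0323
t 7.50 pos [0.5818 0.0366 0.1618] yaw 44.0 down [-0.006  0.005 -1.   ] F [-0.23 -0.2  -0.73] open 0.0323
0.3 -0.02 0.1 turn [-0.04  0.1  -0.01]
0.3 -0.02 0.1 turn [-0.04  0.1  -0.01]
0.3 -0.02 0.1 turn [-0.04  0.1  -0.01]
0.3 -0.02 0.1 turn [-0.04  0.1  -0.01]
0.3 -0.02 0.11 turn [-0.04  0.1  -0.01]
0.3 -0.02 0.11 turn [-0.04  0.1  -0.01]
0.3 -0.02 0.11 turn [-0.04  0.1  -0.01]
0.3 -0.02 0.11 turn [-0.04  0.1  -0.01]
0.3 -0.02 0.11 turn [-0.04  0.1  -0.01]
0.3 -0.02 0.11 turn [-0.04  0.1  -0.01]
```

```bash
python3 -m creep '[[[0.65,0.3,0,0,0,0,0],[0.65,0.3,0,0.1,0,0,0],[0.65,0.3,0,0.2,0,0,0],[0.65,0.3,0,0.2,0,0,0],[0.65,0.3,0,0.2,0,0,0],[0.65,0.3,0,0.1,0,0,0],[0.65,0.3,0,0.1,0,0,0],[0.65,0.3,0,0.1,0,0,0]]]'
python3 - <<'E'
from h import *
s,R=st();print('tool F',R.T@s['force'])
E
```

```text
t: 8.3
tool_pos: [0.5945, 0.0628, 0.1649]
orientation: [-1.481, -0.6, 0.599]
force: [-0.8, -0.9, 0.2]
opening: 0.033
t 8.30 pos [0.5945 0.0628 0.1649] yaw 44.0 down [-0.001  0.005 -1.   ] F [-0.79 -0.91  0.19] open 0.0330
tool F [-1.20265901 -0.19229377 -0.10609077]
```

```bash
python3 -m creep '[[[0.65,0.3,0,0,0,0,0],[0.65,0.3,0,0.1,0,0,0],[0.65,0.3,0,0,0,0,0],[0.65,0.3,0,0,0,0,0],[0.65,0.3,0,0,0,0,0],[0.65,0.3,0,-0.1,0,0,0],[0.65,0.3,0,0,0,0,0],[0.65,0.3,0,-0.1,0,0,0]]]'; python3 -c "
from h import *
s,R=st();print('tool F',R.T@s['force'])"; python3 -m creep '[[[0.65,0.3,0,-0.1,0,0,0],[0.65,0.3,0,-0.1,0,0,0],[0.65,0.3,0,-0.2,0,0,0],[0.65,0.3,0,-0.2,0,0,0],[0.65,0.3,0,-0.2,0,0,0],[0.65,0.3,0,-0.2,0,0,0],[0.65,0,0,0,0,0,0],[0.65,-0.3,0,0,0,0,0]]]'
python3 - <<'E'
from h import *
s,R=st();print('tool F',R.T@s['force'])
d=snap('wrist','w4');P=cloud(d)
Z=P[...,2];m=((Z>.16)&(Z<.185)&(abs(P[...,0]-.63)<.03)&(abs(P[...,1]-.075)<.03)).astype(np.uint8);m[262:]=0
n,l,s,c=cv2.connectedComponentsWithStats(m)
for i in range(1,n):
    q=P[l==i]
    if len(q)>100:print(s[i],c[i],q.min(0),q.max(0),q.mean(0))
go([.605,.187,.23],19,8)
E
```

```text
t: 9.1
tool_pos: [0.614, 0.0802, 0.1649]
orientation: [-1.481, -0.6, 0.599]
force: [-0.2, 0.4, 0.8]
opening: 0.0328
t 9.10 pos [0.614  0.0802 0.1649] yaw 44.0 down [-0.001  0.005 -1.   ] F [-0.22  0.39  0.77] open 0.0328
tool F [ 0.11197677 -0.76874066  0.44034132]
t: 9.9
tool_pos: [0.6342, 0.084, 0.1647]
orientation: [-1.481, -0.601, 0.599]
force: [-0.4, 0.6, 0.7]
opening: 0.0325
t 9.90 pos [0.6342 0.084  0.1647] yaw 44.0 down [-0.001  0.005 -1.   ] F [-0.42  0.62  0.66] open 0.0325
tool F [ 0.1273842  -0.65426992  0.74116251]
[196 225  31  37 537] [214.49348231 237.61824953] [0.60577756 0.06800063 0.16022536] [0.62803484 0.07959567 0.18499028] [0.61329938 0.07489652 0.17395991]
[277 225  10  37 206] [280.09708738 241.08252427] [0.64039545 0.09046281 0.16010717] [0.6517984  0.10498386 0.18485732] [0.64331237 0.10037768 0.17364325]
[231 230  29  32 780] [245.20641026 245.61538462] [0.62388067 0.07121281 0.16004169] [0.64255206 0.08979385 0.17592621] [0.63126696 0.08251814 0.17095101]
t 9.95 pos [0.6338 0.0836 0.1647] yaw 44.0 down [-0.001  0.004 -1.   ] F [-0.02  0.42 -0.1 ] open 0.0325
0.64 -0.81 1.18 turn [-0.03  3.12  0.01]
0.57 -0.81 1.22 turn [-0.03  3.12  0.01]
0.51 -0.81 1.25 turn [-0.03  3.12  0.01]
0.44 -0.81 1.27 turn [-0.03  3.12  0.01]
0.37 -0.81 1.29 turn [-0.03  3.12  0.01]
0.3 -0.81 1.31 turn [-0.03  3.12  0.01]
0.23 -0.81 1.32 turn [-0.03  3.12  0.01]
0.15 -0.82 1.33 turn [-0.03  3.12  0.01]
```

The middle knob has moved about 67 mm to (0.633, 0.081), with no force above noise, so it is free. Now the left mill.

```bash
python3 -m creep '[[[0.65,0,-1.6,0,0,0,0],[0.65,0,-1.8,0,0,0,0],[0.65,0,-1.8,0,0,0,0],[0.65,0.8,-1,2.2,0,5,0],[0.65,0.8,0,2.3,0,5,0],[0.65,0.6,0,2.3,0,5,0],[0.65,0.4,0,2.3,0,5,0],[0.65,0.2,0,1,0,5,0]]]'
python3 - <<'E'
from h import *
d=snap('wrist','w5');P=cloud(d)
Z=P[...,2];m=((Z>.16)&(Z<.185)&(abs(P[...,0]-.606)<.03)&(abs(P[...,1]-.187)<.03)).astype(np.uint8);m[270:]=0
n,l,s,c=cv2.connectedComponentsWithStats(m)
for i in range(1,n):
    q=P[l==i]
    if len(q)>100:print(s[i],c[i],q.min(0),q.max(0),q.mean(0))
go([.606,.188,.23],19,6)
E
```

```text
t: 10.75
tool_pos: [0.5987, 0.183, 0.2408]
orientation: [-1.552, -0.25, 0.239]
force: [-0.1, -0.2, 0.2]
opening: 0.0327
[251 188  21  23 377] [261.1061008  198.82493369] [0.59754489 0.18179257 0.16014463] [0.61567991 0.19992425 0.17549902] [0.6058929  0.19236487 0.17141007]
t 10.80 pos [0.5988 0.184  0.2412] yaw 17.6 down [ 0.007  0.007 -1.   ] F [0.09 1.81 0.25] open 0.0328
0.13 0.19 0.03 turn [-0.04 -0.23  0.08]
0.13 0.19 0.03 turn [-0.04 -0.23  0.08]
0.13 0.19 0.03 turn [-0.04 -0.23  0.08]
0.13 0.19 0.03 turn [-0.04 -0.23  0.08]
0.13 0.19 0.02 turn [-0.04 -0.23  0.08]
0.14 0.19 0.02 turn [-0.04 -0.23  0.08]
```

```bash
python3 -m creep '[[[0.65,0.5,0.6,0.3,-0.2,0,0.4],[0.65,0.3,1.2,0.2,-0.2,0,0],[0.65,0,1.3,0,0,0,0],[0.65,0,1.3,0,0,0,0],[0.65,0,1.3,0,0,0,0],[0.65,0,1.0,0,0,0,0],[0.65,0,0.6,0,0,0,0],[0.65,0,0,0,0,0,0]]]'
python3 - <<'E'
from h import *
s,R=st();print(s['force'])
E
```

```text
t: 11.6
tool_pos: [0.6051, 0.1885, 0.1607]
orientation: [-1.561, -0.245, 0.247]
force: [-0.1, -0.6, 0.1]
opening: 0.0329
t 11.60 pos [0.6051 0.1885 0.1607] yaw 17.9 down [-0.001 -0.005 -1.   ] F [-0.06 -0.6   0.12] open 0.0329
[-0.05603094 -0.60184085  0.11996795]
```

```bash
python3 -m creep '[[[0.65,0.3,-0.1,0,0,0,0],[0.65,0.3,-0.1,0.1,0,0,0],[0.65,0.2,0,0.1,0,0,0],[0.65,0.2,0,0.1,0,0,0],[0.65,0.2,0,0.2,0,0,0],[0.65,0.2,0,0.1,0,0,0],[0.65,0.2,0,0.1,0,0,0],[0.65,0.2,0,0.1,0,0,0]]]'
python3 - <<'E'
from h import *
s,R=st();print('tool F',R.T@s['force'])
E
```

```text
t: 12.4
tool_pos: [0.6196, 0.2024, 0.1654]
orientation: [-1.562, -0.243, 0.249]
force: [-5.2, -1.2, 1.1]
opening: 0.0328
t 12.40 pos [0.6196 0.2024 0.1654] yaw 17.9 down [-0.003 -0.006 -1.   ] F [-5.17 -1.23  1.07] open 0.0328
tool F [-5.30029614 -1.04504773  0.41694572]
```

5.3 N at the knob, against about 1 N or less on the others, so the left mill drags. I'll finish its swing slowly.

```bash
python3 -m creep '[[[0.65,0.2,0,0.1,0,0,0],[0.65,0.2,0,0.1,0,0,0],[0.65,0.2,0,0,0,0,0],[0.65,0.2,0,0.1,0,0,0],[0.65,0.2,0,0,0,0,0],[0.65,0.2,0,0,0,0,0],[0.65,0.2,0,0,0,0,0],[0.65,0.2,0,0,0,0,0]]]'; python3 -m creep '[[[0.65,0.2,0,0,0,0,0],[0.65,0.2,0,0,0,0,0],[0.65,0.2,0,0,0,0,0],[0.65,0.2,0,-0.1,0,0,0],[0.65,0.2,0,0,0,0,0],[0.65,0.2,0,-0.1,0,0,0],[0.65,0.2,0,-0.1,0,0,0],[0.65,0.2,0,-0.1,0,0,0]]]'
python3 - <<'E'
from h import *
s,R=st();print('tool F',R.T@s['force'])
E
```

```text
t: 13.2
tool_pos: [0.6288, 0.2108, 0.1648]
orientation: [-1.563, -0.233, 0.261]
force: [-4.9, -1.6, 3.0]
opening: 0.0324
t: 14.0
tool_pos: [0.6438, 0.2126, 0.1643]
orientation: [-1.564, -0.229, 0.267]
force: [-5.2, -0.7, 2.4]
opening: 0.0329
t 14.00 pos [0.6438 0.2126 0.1643] yaw 18.1 down [-0.023 -0.011 -1.   ] F [-5.15 -0.68  2.39] open 0.0329
tool F [-5.16921259 -2.26908928  0.94082543]
```

```bash
python3 -m creep '[[[0.65,0.2,0,-0.1,0,0,0],[0.65,0.2,0,-0.1,0,0,0],[0.65,0.2,0,-0.1,0,0,0],[0.65,0.2,0,0,0,0,0],[0.65,0.2,0,-0.1,0,0,0],[0.65,0.2,0,-0.1,0,0,0],[0.65,0.2,0,0,0,0,0],[0.65,0.2,0,-0.1,0,0,0]]]'; python3 -m creep '[[[0.65,0.2,0,-0.1,0,0,0],[0.65,0.2,0,-0.1,0,0,0],[0.65,0.2,0,-0.1,0,0,0],[0.65,0.2,0,-0.1,0,0,0],[0.65,0.2,0,-0.1,0,0,0],[0.65,0.2,0,-0.1,0,0,0],[0.65,-0.4,0,0,0,0,0],[0.65,-0.3,0,0,0,0,0]]]'
python3 - <<'E'
from h import *
s,R=st();print('tool F',R.T@s['force'])
d=snap('wrist','w6')
E
```

```text
t: 14.8
tool_pos: [0.6623, 0.211, 0.1635]
orientation: [-1.564, -0.228, 0.268]
force: [-5.2, -1.6, 2.3]
opening: 0.0326
t: 15.6
tool_pos: [0.6707, 0.2059, 0.163]
orientation: [-1.565, -0.228, 0.267]
force: [-0.3, -0.2, -0.0]
opening: 0.0323
t 15.60 pos [0.6707 0.2059 0.163 ] yaw 18.0 down [-0.023 -0.012 -1.   ] F [-0.26 -0.15 -0.  ] open 0.0323
tool F [-0.29930091  0.00884004 -0.06549808]
```

View pics/w6.png

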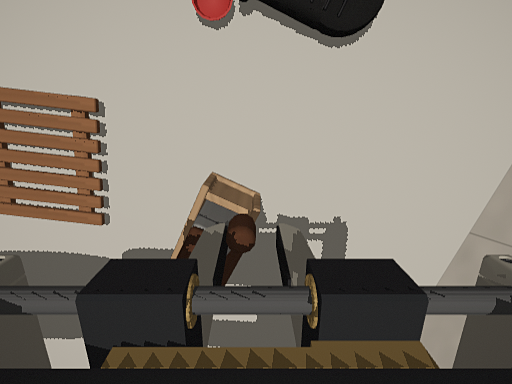

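The left crank is now past the rack's y direction, with its knob at (240,230) and out of contact. Next I lift clear, open, align square to the rack and look at the mill.

```bash
python3 -m creep '[[[0.65,0,-1.6,0,0.8,0,-0.5],[0.65,0,-1.8,0,0.5,0,-0.5],[0.65,0,-1.8,0,0,0,0],[0.3,-1.3,-2,-2.0,0,4,0],[0,-1.3,-1.5,-2.3,0,4,0],[0,-1.0,-1,-2.4,0,6,0],[0,-0.9,0,-2.5,0,6,0],[0,-0.3,0,-1.2,0,5,0]]]'
python3 - <<'E'
from h import *
d=snap('wrist','w7');st()
P=cloud(d);Z=P[...,2]
for nm,lo,hi,x,y in(('knob',.16,.185,.662,.206),('top',.12,.1345,.6465,.157)):
    m=((Z>lo)&(Z<hi)&(abs(P[...,0]-x)<.035)&(abs(P[...,1]-y)<.035)).astype(np.uint8)
    n,l,s,c=cv2.connectedComponentsWithStats(m)
    for i in range(1,n):
        q=P[l==i]
        if len(q)>100:print(nm,s[i],c[i],q.min(0),q.max(0),q.mean(0),cv2.minAreaRect((q[:,:2]*1000).astype(np.float32)))
E
```

```text
t: 16.45
tool_pos: [0.6453, 0.0923, 0.2782]
orientation: [-1.544, 0.099, -0.11]
force: [-0.5, 0.3, -0.4]
opening: 0.0677
t 16.50 pos [0.6456 0.0911 0.2792] yaw -8.0 down [ 0.01   0.023 -1.   ] F [ 1.05 -1.24  0.83] open 0.0718
knob [241  64  21  23 359] [250.78830084  75.22284123] [0.65184314 0.19668411 0.16121037] [0.67036031 0.21495079 0.17576986] [0.66085619 0.20527093 0.17225911] ((660.8703002929688, 205.8043670654297), (17.788896560668945, 18.066680908203125), 38.238922119140625)
top [ 222  107   42   42 1112] [242.08543165 128.62320144] [0.61986717 0.13411475 0.12542204] [0.67055798 0.1835268  0.13438569] [0.64501174 0.15797435 0.12923621] ((645.2627563476562, 158.8615264892578), (44.397701263427734, 46.17213821411133), 82.29120635986328)
```

View pics/w7.png

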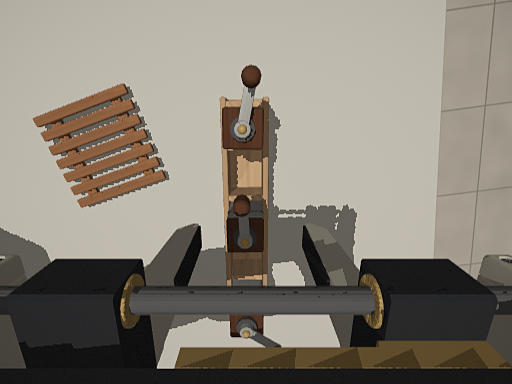

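The picture shows the stiff mill, its pivot at (242,129) and its knob at (251,76), with the crank along the rack, so the jaws can close across the rack's x. The trivet corners are at (34,120), (125,84), (168,175) and (83,207). The other two mills are in their wells with their cranks turned.

```bash
python3 - <<'E'
from h import *
d=dict(np.load('pics/w7.npz'));K=d['intrinsics']
def pt(u,v,z):
    r=d['R'].T@np.linalg.inv(K)@[u,v,1];c=-d['R'].T@d['t'];return c+r*(z-c[2])/r[2]
t=[pt(*c,.016) for c in((34,120),(125,84),(168,175),(81,207))];print(np.round(t,4),np.mean(t,0).round(4),[np.linalg.norm(t[i]-t[i-1]).round(4) for i in range(4)])
go([.645,.1588,.25],-7.7,5)
E
```

```text
[[0.3356 0.2074 0.016 ]
 [0.4826 0.2386 0.016 ]
 [0.5154 0.0987 0.016 ]
 [0.364  0.0655 0.016 ]] [0.4244 0.1526 0.016 ] [np.float64(0.1447), np.float64(0.1502), np.float64(0.1436), np.float64(0.155)]
t 16.50 pos [0.6456 0.0911 0.2792] yaw -8.0 down [ 0.01   0.023 -1.   ] F [ 1.05 -1.24  0.83] open 0.0718
-0.2 0.61 1.33 turn [-0.28 -0.05  0.08]
-0.2 0.61 1.33 turn [-0.28 -0.05  0.08]
-0.2 0.6 1.33 turn [-0.28 -0.05  0.08]
-0.2 0.6 1.33 turn [-0.28 -0.05  0.08]
-0.2 0.59 1.34 turn [-0.28 -0.05  0.08]
```

```bash
python3 -m creep '[[[0,-0.2,0.3,1.3,-0.4,0,0.2],[0,-0.2,0.3,1.5,-0.4,0,0.2],[0,-0.2,0.3,1.4,-0.4,0,0],[0,-0.2,0.3,1.2,0,0,0],[0,-0.1,0.4,0.8,0,0,0],[0,-0.1,0.4,0.2,0,0,0],[0,0,0.3,0,0,0,0],[0,0,0,0,0,0,0]]]'
python3 - <<'E'
from h import *
d=snap('wrist','w8')
go([.645,.1588,.107],-7.7,8)
P=cloud(d);Z=P[...,2]
for nm,lo,hi,x,y in(('knob',.16,.185,.662,.206),('top',.12,.1345,.6455,.158)):
    m=((Z>lo)&(Z<hi)&(abs(P[...,0]-x)<.035)&(abs(P[...,1]-y)<.035)).astype(np.uint8)
    n,l,s,c=cv2.connectedComponentsWithStats(m)
    for i in range(1,n):
        q=P[l==i]
        if len(q)>100:print(nm,s[i],q.min(0),q.max(0),cv2.minAreaRect((q[:,:2]*1000).astype(np.float32)))
E
```

```text
t: 17.3
tool_pos: [0.646, 0.1625, 0.2612]
orientation: [-1.563, 0.097, -0.109]
force: [-0.4, 0.0, 0.4]
opening: 0.0933
t 17.35 pos [0.6461 0.1623 0.2614] yaw -7.5 down [ 0.008  0.005 -1.   ] F [-0.38  0.05 -0.45] open 0.0928
-0.02 1.93 -0.06 turn [-0.04  0.02  0.05]
-0.02 1.93 -0.06 turn [-0.04  0.02  0.05]
-0.02 1.93 -0.05 turn [-0.04  0.02  0.05]
-0.02 1.93 -0.05 turn [-0.04  0.02  0.05]
-0.01 1.93 -0.05 turn [-0.04  0.02  0.05]
-0.01 1.93 -0.05 turn [-0.04  0.02  0.05]
-0.01 1.93 -0.05 turn [-0.04  0.02  0.05]
-0.01 1.93 -0.05 turn [-0.04  0.02  0.05]
knob [250 141  21  21 335] [0.6517474  0.19746961 0.16049846] [0.67027186 0.21543562 0.1754966 ] ((661.0662841796875, 206.49790954589844), (17.926555633544922, 17.958393096923828), 35.65211486816406)
top [ 230  169   42   41 1022] [0.62043763 0.13443121 0.1200861 ] [0.67097327 0.18418963 0.13445009] ((645.7587890625, 159.05723571777344), (45.59333038330078, 45.30846405029297), 81.70134735107422)
```

```bash
python3 -m creep '[[[0,-0.1,1.4,-0.2,0,0,0.4],[0,0,2,-0.1,-0.2,0,0],[0,0,2.2,0,0,0,0],[0,0,2.2,0,0,0,0],[0,0,2.1,0,0,0,0],[0,0,1.8,0,0,0,0],[0,0,1,0,0,0,0],[0,0,0,0,0,0,0]]]'
python3 - <<'E'
from h import *
go([.6455,.159,.107],-7.7,4)
E
```

```text
t: 18.15
tool_pos: [0.644, 0.154, 0.1247]
orientation: [-1.567, 0.11, -0.106]
force: [-0.0, 0.4, 0.4]
opening: 0.0927
t 18.15 pos [0.644  0.154  0.1247] yaw -7.9 down [-0.002  0.001 -1.   ] F [-0.    0.35  0.44] open 0.0927
0.02 0.44 0.13 turn [-0.01 -0.05 -0.04]
0.02 0.44 0.13 turn [-0.01 -0.05 -0.04]
0.02 0.44 0.13 turn [-0.01 -0.05 -0.04]
0.02 0.44 0.13 turn [-0.01 -0.05 -0.04]
```

```bash
python3 -m creep '[[[0,0.1,0.5,0.2,0,0,0],[0,0,0.5,0.2,0,0,0],[0,0.1,0.4,0.1,0,0,0],[0,0,0.3,0,0,0,0],[0.2,0,0,0,0,0,0],[0.3,0,0,0,0,0,0],[0.4,0,0,0,0,0,0],[0.4,0,0,0,0,0,0]]]' 20
python3 - <<'E'
from h import *
st();d=snap('wrist','w9')
E
```

```text
t: 18.95
tool_pos: [0.6494, 0.1592, 0.1104]
orientation: [-1.566, 0.106, -0.111]
force: [-0.3, -0.1, -0.0]
opening: 0.0659
t 18.95 pos [0.6494 0.1592 0.1104] yaw -7.9 down [ 0.003  0.002 -1.   ] F [-0.29 -0.05 -0.01] open 0.0659
```

View pics/w9.png

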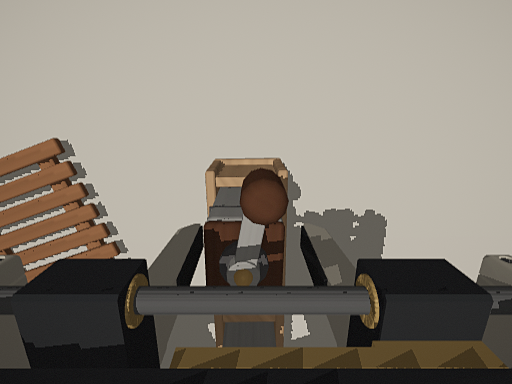

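The jaws straddle the mill with the knob clear, but sit about 4 mm too far in +x (mill middle at 246, jaw middle at 255). I'll correct and then close.

```bash
python3 -m creep '[[[0.4,-0.3,0.1,0,0,0,0],[0.4,-0.1,0.1,0,0,0,0],[0.4,0,0,0,0,0,0],[0.45,0,0,0,0,0,0],[0.48,0,0,0,0,0,0],[0.55,0,0,0,0,0,0],[0.6,0,0,0,0,0,0],[0.6,0,0,0,0,0,0]]]' 20
python3 -c "
from h import *
st()"
```

```text
t: 19.8
tool_pos: [0.645, 0.1598, 0.1085]
orientation: [-1.566, 0.105, -0.111]
force: [-0.0, -0.7, -0.3]
opening: 0.046
t 19.80 pos [0.645  0.1598 0.1085] yaw -7.9 down [ 0.004  0.002 -1.   ] F [-0.01 -0.71 -0.29] open 0.0460
```

```bash
python3 -m creep '[[[0.7,0,-0.2,0,0,0,0],[0.7,0,-0.5,0,0,0,0],[0.7,0,-0.8,0,0,0,0],[0.7,0,-1,0,0,0,0],[0.7,0,-1,0,0,0,0],[0.7,0,-1,0,0,0,0],[0.7,0,-1.2,0,0,0,0],[0.7,0,-1.2,0,0,0,0]]]' 30
python3 -c "
from h import *
go([.645,.159,.205],-7.9,4)"
```

```text
t: 20.6
tool_pos: [0.6437, 0.1592, 0.1737]
orientation: [-1.567, 0.109, -0.107]
force: [-0.5, -0.1, -6.3]
opening: 0.0459
t 20.60 pos [0.6437 0.1592 0.1737] yaw -7.9 down [-0.001  0.002 -1.   ] F [-0.52 -0.08 -6.3 ] open 0.0459
0.03 -0.78 -0.0 turn [-0.02  0.   -0.02]
0.03 -0.78 -0.0 turn [-0.02  0.   -0.02]
0.03 -0.78 -0.0 turn [-0.02  0.   -0.02]
0.03 -0.78 -0.0 turn [-0.02  0.   -0.02]
```

```bash
python3 -m creep '[[[0.7,0,-1.3,0,0,0,0],[0.7,0,-1.3,0,0,0,0],[0.7,0,-1,0,0,0,0],[0.7,-1.5,-0.5,-0.2,0,0,0],[0.7,-2.5,0,-0.5,0,0,0],[0.7,-3,0,-0.5,0,0,0],[0.7,-3,0,-0.6,0,0,0],[0.7,-3,0,-0.6,0,0,0]]]'
python3 -c "
from h import *
go([.423,.150,.20],-7.9,6)"
```

```text
t: 21.4
tool_pos: [0.5103, 0.1527, 0.2244]
orientation: [-1.566, 0.107, -0.112]
force: [0.2, 0.6, -4.3]
opening: 0.0457
t 21.40 pos [0.5103 0.1527 0.2244] yaw -8.0 down [ 0.003  0.002 -1.   ] F [ 0.24  0.6  -4.26] open 0.0457
-1.43 0.4 -0.25 turn [-0.02 -0.01  0.03]
-1.43 0.4 -0.25 turn [-0.02 -0.01  0.03]
-1.43 0.4 -0.25 turn [-0.02 -0.01  0.03]
-1.43 0.4 -0.25 turn [-0.02 -0.01  0.03]
-1.43 0.4 -0.25 turn [-0.02 -0.01  0.03]
-1.43 0.41 -0.25 turn [-0.02 -0.01  0.03]
```

```bash
python3 -m creep '[[[0.7,-2.3,0,-0.4,0,0,0],[0.7,-1.7,0,-0.3,0,0,0],[0.7,-1.3,0,-0.3,0,0,0],[0.7,-1,0,-0.2,0,0,0],[0.7,-0.6,0,-0.2,0,0,0],[0.7,-0.3,0,0,0,0,0],[0.7,0,0,0,0,0,0],[0.7,0,0,0,0,0,0]]]'
python3 - <<'E'
from h import *
d=snap('scene','s2');snap('top','t2')
go([.423,.150,.14],-8,8)
im=cv2.resize(d['frame'][110:270,170:390,::-1],None,fx=3.4,fy=3.4,interpolation=cv2.INTER_CUBIC);cv2.imwrite('pics/s2c.png',im)
E
```

```text
t: 22.2
tool_pos: [0.4308, 0.1487, 0.2293]
orientation: [-1.564, 0.103, -0.114]
force: [0.2, -0.6, -5.7]
opening: 0.0461
t 22.30 pos [0.4308 0.1487 0.2291] yaw -7.9 down [ 0.006  0.003 -1.   ] F [-0.3  -0.2  -5.21] open 0.0462
-0.11 1.11 -0.0 turn [-0.03  0.01  0.04]
-0.11 1.11 -0.0 turn [-0.03  0.01  0.04]
-0.1 1.11 -0.0 turn [-0.03  0.01  0.04]
-0.1 1.11 -0.0 turn [-0.03  0.01  0.04]
-0.1 1.11 0.0 turn [-0.03  0.01  0.04]
-0.1 1.11 0.0 turn [-0.03  0.01  0.04]
-0.1 1.11 0.0 turn [-0.03  0.01  0.04]
-0.1 1.11 0.0 turn [-0.03  0.01  0.04]
```

View pics/s2c.png

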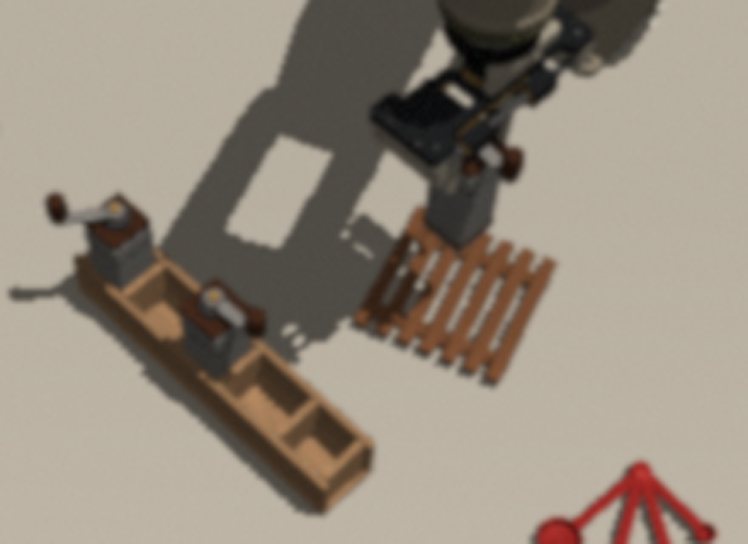

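The mill hangs upright above the trivet, with the foot at (460,235) in this crop, and the other two mills are still in their wells. Contact is expected at TCP z of about 0.1165, so I'll lower.

```bash
python3 -m creep '[[[0.7,-0.3,0.6,0,-0.2,0,0.3],[0.7,-0.2,1,0,0,0,0],[0.7,-0.1,1.3,0,0,0,0],[0.7,-0.1,1.3,0,0,0,0],[0.7,0,1.3,0,0,0,0],[0.7,0,1.2,0,0,0,0],[0.7,0,0.8,0,0,0,0],[0.7,0,0,0,0,0,0]]]'
python3 -c "
from h import *
go([.423,.150,.1175],-8,8)"
```

```text
t: 23.1
tool_pos: [0.4218, 0.1493, 0.1443]
orientation: [-1.57, 0.113, -0.105]
force: [-0.7, -0.4, -4.8]
opening: 0.0459
t 23.10 pos [0.4218 0.1493 0.1443] yaw -7.9 down [-0.005 -0.001 -1.   ] F [-0.71 -0.41 -4.76] open 0.0459
0.02 0.33 0.01 turn [ 0.01  0.01 -0.03]
0.01 0.33 0.01 turn [ 0.01  0.01 -0.03]
0.01 0.33 0.01 turn [ 0.01  0.01 -0.03]
0.01 0.33 0.01 turn [ 0.01  0.01 -0.03]
0.01 0.33 0.01 turn [ 0.01  0.01 -0.03]
0.01 0.33 0.01 turn [ 0.01  0.01 -0.03]
0.01 0.33 0.01 turn [ 0.01  0.01 -0.03]
0.01 0.33 0.01 turn [ 0.01  0.01 -0.03]
```

```bash
python3 -m creep '[[[0.7,0,0.4,0,0,0,-0.2],[0.7,0,0.4,0,0,0,0],[0.7,0,0.4,0,0,0,0],[0.7,0,0.3,0,0,0,0],[0.7,0,0.3,0,0,0,0],[0.7,0,0.3,0,0,0,0],[0.7,0,0.2,0,0,0,0],[0.7,0,0.1,0,0,0,0]]]'
python3 -c "
from h import *
st()"
```

```text
t: 23.9
tool_pos: [0.4235, 0.1496, 0.1204]
orientation: [-1.569, 0.107, -0.111]
force: [-0.6, -0.7, -5.9]
opening: 0.0453
t 23.90 pos [0.4235 0.1496 0.1204] yaw -8.0 down [ 0.003 -0.001 -1.   ] F [-0.58 -0.74 -5.92] open 0.0453
```

```bash
python3 -m creep '[[[0.7,0,0.1,0,0,0,0],[0.7,0,0.1,0,0,0,0],[0.7,0,0.1,0,0,0,0],[0.7,0,0.1,0,0,0,0],[0.7,0,0,0,0,0,0],[0.7,0,0,0,0,0,0],[0.7,0,0,0,0,0,0],[0.7,0,0,0,0,0,0]]]'
python3 -c "
from h import *
st()"
```

```text
t: 24.7
tool_pos: [0.4239, 0.1496, 0.1165]
orientation: [-1.568, 0.106, -0.112]
force: [-1.0, -0.2, -5.4]
opening: 0.0454
t 24.70 pos [0.4239 0.1496 0.1165] yaw -8.0 down [ 0.003 -0.001 -1.   ] F [-1.01 -0.18 -5.41] open 0.0454
```

Still carrying the full weight, so I'll go down 1 mm at a time.

```bash
python3 -m creep '[[[0.7,0,0.1,0,0,0,0],[0.7,0,0.05,0,0,0,0],[0.7,0,0,0,0,0,0],[0.7,0,0,0,0,0,0],[0.7,0,0,0,0,0,0],[0.7,0,0,0,0,0,0],[0.7,0,0,0,0,0,0],[0.7,0,0,0,0,0,0]]]'
python3 -c "
from h import *
st()"
```

```text
t: 25.5
tool_pos: [0.4243, 0.1497, 0.1165]
orientation: [-1.568, 0.106, -0.112]
force: [-2.0, 0.3, -1.7]
opening: 0.0458
t 25.50 pos [0.4243 0.1497 0.1165] yaw -7.9 down [ 0.004 -0.001 -1.   ] F [-1.97  0.28 -1.73] open 0.0458
```

The foot is touching and the weight is mostly taken. One more small step down, then open gently.

```bash
python3 -m creep '[[[0.7,0,0.1,0,0,0,0],[0.7,0,0.05,0,0,0,0],[0.47,0,0,0,0,0,0],[0.45,0,0,0,0,0,0],[0.4,0,0,0,0,0,0],[0.3,0,0,0,0,0,0],[0.2,0,0,0,0,0,0],[0.1,0,0,0,0,0,0]]]' 5
python3 -c "
from h import *
st();snap('wrist','w10')"
```

```text
t: 26.3
tool_pos: [0.4268, 0.1503, 0.1172]
orientation: [-1.567, 0.101, -0.116]
force: [0.7, -0.1, -0.6]
opening: 0.0752
t 26.30 pos [0.4268 0.1503 0.1172] yaw -8.0 down [ 0.01   0.001 -1.   ] F [ 0.68 -0.13 -0.62] open 0.0752
```

View pics/w10.png

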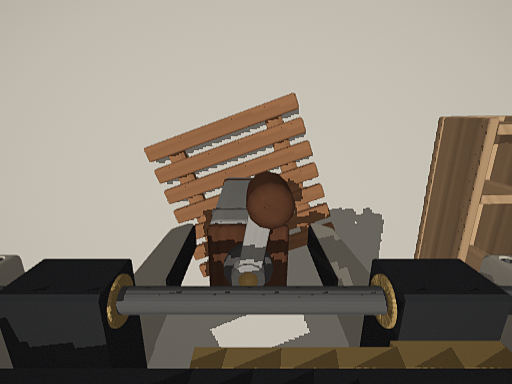

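The mill stands free between the opened fingers, spanning 205–287 against jaw inner edges at about 195 and 310. Opening the rest of the way, lifting straight up (the fingers stay clear of the crank on the way) and backing off.

```bash
python3 -m creep '[[[0,-0.3,0,0,-0.2,0,0.5],[0,0,0,0,0,0,0],[0,0,-0.8,0,0,0,0],[0,0,-1.5,0,0,0,0],[0,0,-2,0,0,0,0],[0,0,-2.5,0,0,0,0],[0,0,-2.5,0,0,0,0],[0,0,-2.5,0,0,0,0]]]'; python3 -m creep '[[[0,0,-2,0,0,0,0],[0,0,-1,-2,0,0,0],[0,0,0,-4,0,0,0],[0,0,0,-4.5,0,0,0],[0,0,0,-4.5,0,0,0],[0,0,0,-3,0,0,0],[0,0,0,0,0,0,0],[0,0,0,0,0,0,0]]]'
python3 - <<'E'
from h import *
st();d=snap('top','t3');e=snap('scene','s3')
P=cloud(d);Z=P[...,2]
for nm,x,y in(('stiff',.424,.15),('M',.6295,.027),('R',.6135,-.1015)):
    m=(Z>.118)&(Z<.150)&(abs(P[...,0]-x)<.04)&(abs(P[...,1]-y)<.04);q=P[m];print(nm,m.sum(),q.mean(0).round(4),cv2.minAreaRect((q[:,:2]*1000).astype(np.float32)))
a=cv2.resize(d['frame'][130:290,170:350,::-1],None,fx=2.2,fy=2.2,interpolation=cv2.INTER_CUBIC);b=cv2.resize(e['frame'][110:270,180:360,::-1],None,fx=2.2,fy=2.2,interpolation=cv2.INTER_CUBIC)
cv2.imwrite('pics/fin.png',np.hstack([a,b]))
E
```

```text
t: 27.15
tool_pos: [0.4207, 0.1503, 0.2373]
orientation: [-1.572, 0.115, -0.103]
force: [0.8, 0.2, 0.5]
opening: 0.0928
t: 27.95
tool_pos: [0.3976, -0.0327, 0.2807]
orientation: [-1.57, 0.101, -0.113]
force: [-0.1, -0.1, -0.8]
opening: 0.0934
t 27.95 pos [ 0.3976 -0.0327  0.2807] yaw -7.8 down [ 0.007 -0.003 -1.   ] F [-0.14 -0.08 -0.85] open 0.0934
stiff 294 [0.4253 0.1451 0.1376] ((426.2248229980469, 153.86961364746094), (64.4455337524414, 46.035648345947266), 81.62625885009766)
M 327 [0.6292 0.0298 0.1329] ((630.8663330078125, 34.906471252441406), (61.29616165161133, 45.37369918823242), 83.1203384399414)
R 335 [ 0.6152 -0.1034  0.1329] ((620.648681640625, -105.01302337646484), (50.008827209472656, 60.75388717651367), 81.2496566772461)
```

View pics/fin.png

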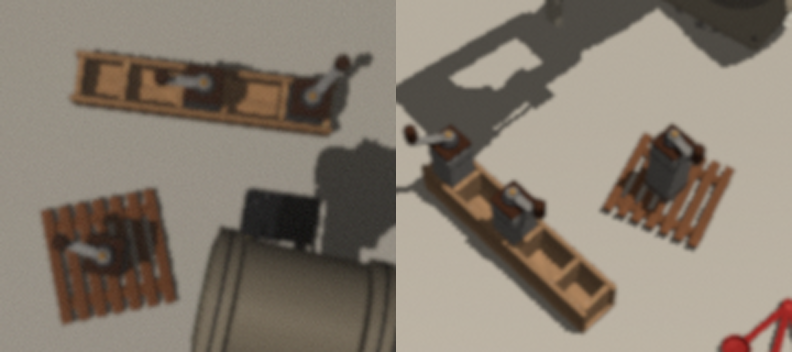

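The stiff mill stands upright near the middle of the trivet, with its pivot at (104,256) in the left half. The good mills are in their wells with cranks turned, and the arm is clear. Handing in.

```bash
python3 -c "
from plant import robot
print(robot.close_job())"
```

```text
the job is handed in; nothing more can be done
None
```

The dragging mill was the left one (+y end of the rack). It now stands upright on the trivet, and I handed the job in at about 28 s.

- **Finding it:** I swung each crank about 65–75° by its knob while all three mills stood in the rack. The right and middle knobs showed no force clearly above the sensor noise (the largest readings were 1.7 N and 1.2 N). The left one held steady at about 5.2 N.
- **Moving it:** I gripped the left mill with 20–30 N, lifted it straight out, lowered it onto the slats and released it at low force. The gripper opened cleanly.
- **Last checks:** From the overhead picture the stiff mill's axis is a few millimetres from the trivet's centre. The two estimates of that centre differed by about 7 mm, well inside the 45 mm allowed. The good mills are upright in their wells with their cranks turned. The arm is clear and nothing is gripped.
- **Not measured at the end:** The trivet looks to be in its original place, but I did not re-measure it, the jar, the spoons or the pot grip. I never worked near the last three. I judged uprightness by eye and did not measure the angle.

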